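# Offer the printing plate's edge over the tray

## Robot

A 7-joint arm with a two-finger parallel gripper is mounted at the origin on the work surface. World frame = base frame: x ahead of the robot, y to its left, z up, the work surface at z = 0. Lengths are in m, angles in degrees, forces in N, time in s.
With the tool pointing down it reaches from about 0.35 to 0.775 m from the base axis. Payload 3.1 kg.
Tool frame: the origin (TCP) lies on the centre line of the jaws, within the pads' length; the fingertips stand 17 mm ahead of it and the grasp point (between the pads) lies 2 mm behind it (robot.tip_reach is the distance from the TCP to the fingertips, in m); z points along the fingers, y is the line along which they close (so a half turn about z gives the same grasp; the last joint's range is limited). The gripper opens to 85 mm and grips with 20 to 120 N. Pads are 22 mm wide; open, the fingers measure 114 mm over their backs; the gripper's body (76 mm by 85 mm) begins 54 mm behind the grasp point. The pads swing forward as they close: fully open they stand 13 mm farther back than shut.
Start: joints at [-70.858, 17.813, 0.802, 86.603, -0.252, 75.585, -1.558], TCP at [0.202, 0.512, 0.248] pointing down, gripper open.
Joint ranges: [-154.91, 154.91], [-16.99, 109.72], [-72.82, 74.43], [7.12, 147.25], [-82.49, 262.49], [11.32, 116.49], [-174.64, 174.64]. Speed limits (degrees/s): [159.86, 159.86, 180, 180, 180, 180, 180].

## Interface

Orientations are given as [roll, pitch, yaw] about the fixed x, y, z axes, in that order (R = Rz(yaw) Ry(pitch) Rx(roll)).
In Python, from station import robot, fingers, vision, workorder, recognise gives the robot as it stands. Calls block until the motion is done:
- robot.move_to(position, orientation): joint-space move of the TCP to a pose.
- robot.line_to(position, orientation=None, velocity=0.15, f_stop=None): straight line of the TCP; orientation=None keeps the orientation; velocity is the mean speed in m/s. With f_stop (N) it stops when the force on the tool has changed by that much, and returns True; else False.
- robot.move_j(angles): joint-space move.
- fingers.gripper_to(opening, force=None): opening from 0.0 (shut) to 1.0 (fully open); force is the grip in N (None keeps the last); returns when the fingers have stopped.
- robot.pause(seconds).
- robot.inverse_kinematics(position, orientation): joint angles nearest the present ones, or None.
- vision.grab_frame(name): name is "side" or "top" or "wrist"; returns the picture (420x560x3 uint8, red, green, blue); there is no depth.
- vision.calibration(name): a dict with "mtx" (3x3 intrinsics, pixels), "extrinsics" (4x4, takes a point from world to camera coordinates); the wrist camera has in their place "T_tool_cam" (4x4, takes a point from camera to tool coordinates, whose origin is the TCP and whose axes are the flange's). Camera axes: x right, y up, looking along -z (the intrinsics and any distortion apply to the point x, -y, -z); pixel columns grow to the right and rows downward; lengths in m; the calibration is good to about 2 mm. The wrist camera is an equidistant fisheye: a pixel r from the principal point sees the ray r / f radians off the axis. A picture is of the moment at which its call begins: read the wrist's pose just before it. calibration takes no time and is no camera call.
A pose or a line that the arm cannot do raises robot.PlanningError and nothing moves.
- workorder.close_job(): hands the job in; it is judged then, once.
Trained networks look in the newest picture that a camera, given by its name, has taken for a name from the list of things; names that differ only in an ending like _2 or _b are one class to them, and where a whole thing is asked for, a point or a joint stands for the part that bears it (a point fixed in the world has none). Each returns a list of dicts, best first, with "p" (0 to 1); they miss things now and then, are a little off and sometimes report something else, mostly with a low value. They report only what shows in the picture. A call takes as long as a camera call. They do not tell look-alikes from the thing itself.
- recognise(label, camera): "rect" ([centre column, centre row, width, height] in pixels, round what is visible of it).
Readings, each from a call of its own:
- robot.current_time_s(): time.
- robot.current_joint_positions(): joint angles.
- robot.current_dq(): joint speeds.
- robot.current_joint_torque(): joint torques, N m.
- robot.current_tool_pos(): TCP position.
- robot.current_eef_rot(): TCP orientation.
- robot.current_contact_force(): force on the tool from outside, world axes, zero at the start.
- robot.current_torque(): the same for the moment, N m.
- robot.current_finger_gap(): opening from 0.0 (shut) to 1.0 (fully open).
- robot.current_gripper_force(): force on a finger pad.
Only numpy, scipy, OpenCV 4.12 (cv2) and the standard library are available. Lean on these libraries where they do the work, as an engineer would, in place of code of your own. Each camera call takes 0.05 s, during which the arm holds its last target. There are 200 camera calls.

## Task

Using only pushes of the fingertips, slide the thin copper plate along the wooden ledge towards the open grey tray until about a third of its length overhangs the ledge's end, so that its edge can be taken from there later. Leave it lying flat with its whole long side square against the raised back fence; do not lift it or tip it off, and leave the things around it undisturbed.

Things in the scene. Friction and masses are not known exactly. Their poses are not given: they have to be found in the camera images.
- ledge: fixed plywood ledge, a solid block 200 mm deep (its x, pointing away from the robot, from -115 to +85 mm) x 300 mm long (its y), top 50 mm above the table. A fence 12 mm thick stands along the whole far long side and rises 12 mm above the top; its face, which the plate is to lie against, is at x = +73 mm. The ends at y = +150 and -150 mm are open. Origin: on the table, half-way along its length, 15 mm beyond the middle of its depth. Turned by up to about 17 degrees
- plate: loose flat copper printing plate 84 mm wide (its x) x 126 mm long (its y) x 6 mm thick, about 0.5 kg, lying loose on the ledge, at first somewhat askew and 5 to 30 mm clear of the fence. Origin: centre of its underside. It takes roughly 2 to 5 N to slide. Against the fence, its centre is at x = +31 mm of the ledge; with a third (42 mm) overhanging, its centre is 129 mm from the ledge's middle along y
- tray: fixed open grey tray with a felt floor, 150 x 160 mm, 34 mm tall (lower than the ledge), standing 10 mm past one end of the ledge, either one; it marks the end at which the plate is to overhang. Origin: centre of its underside
- box: fixed closed brown cardboard box, 150 x 160 mm, 36 mm tall, past the other end of the ledge. Origin: centre of its underside
- weight: small turned brass paperweight, 28 mm across, 37 mm tall, standing at a front corner of the ledge top; origin under its centre
- loupe: small black magnifier, 28 mm across, 30 mm tall, standing at the other front corner of the ledge top; origin under its centre
- jar: small jar, 54 mm across, 70 mm tall, on the table beyond the fence; origin under its centre
- cup: white cup, 68 mm across, 80 mm tall, on the table beyond the fence; origin under its centre
- brush: dusting brush, 180 mm long, lying on the table beyond the fence between jar and cup; long axis is its x
- block: dark wooden block 30 x 90 x 35 mm on the table in front of the ledge on the robot's left; origin under its centre
Mind the look-alikes: they are no part of the job. Leave any red look-alike of the plate alone. There is more than one size of the tray; the job needs the larger.

How it is judged (in metres and radians):
At the end, for the whole second after the job is handed in: The plate lies flat and still on the ledge, overhanging the end beside the tray by 28 to 56 mm, its centre within 5 mm of where it sits against the fence and its long side parallel to the fence within 0.06 rad (((y of tray in the frame of ledge above 0 m and y of plate in the frame of ledge between 0.115 and 0.143 m) or (y of tray in the frame of ledge below 0 m and y of plate in the frame of ledge between -0.143 and -0.115 m)) and x of plate in the frame of ledge above 0.026 m and angle between the y axis of plate and the y axis of ledge, either way round below 0.06 rad and angle between plate's own z axis and vertical below 0.03 rad and height (world z) of plate between 0.047 and 0.053 m and linear speed of plate below 0.01 m/s); the robot touches nothing.
It fails at once if the plate is lifted more than 8 mm or tilted more than 0.15 rad (height (world z) of plate above 0.058 m or angle between plate's own z axis and vertical above 0.15 rad).
It fails at once if the plate drops off the ledge (height (world z) of plate below 0.04 m).
It fails at once if a bystander is moved more than 20 mm (distance of any of weight, loupe, jar, cup, brush, block from where it was at the start of the episode above 0.02 m).
It also fails if it takes over 51 s, if anything falls off the work surface, if the arm or the gripper's body presses on something with over 40 N, if the wrist force passes 120 N, or if a joint passes its speed limit or range.

## Working session

There is one attempt and no reset: what is moved stays moved. The work goes in short steps, each a Python script; the robot and the scene stay as the last script left them, time stands still between calls to the robot, and variables do not carry over. Pictures are saved under pics/ and viewed, at most 10 in all, crops included, and the job is handed in when it is done.

```bash
mkdir -p pics; ls; python3 - <<'E'
from station import robot, fingers, vision, workorder, recognise
import cv2,numpy as np
for n in ["top","side"]:
    im=vision.grab_frame(n); cv2.imwrite(f"pics/{n}0.png",im[:,:,::-1])
    c=vision.calibration(n); print(n,c)
    for l in ["plate","tray","ledge","box","weight","loupe"]:
        print(l,[(round(d["p"],2),np.round(d["rect"]).tolist()) for d in recognise(l,n)][:3])
print(robot.current_time_s(),robot.current_eef_rot())
E
```

```text
pics
top {'mtx': array([[519.54214615,   0.        , 283.25606651],
       [  0.        , 519.54214615, 205.38773446],
       [  0.        ,   0.        ,   1.        ]]), 'extrinsics': array([[ 0.00401471, -0.99984042,  0.01740739,  0.08411837],
       [ 0.99672776,  0.00540635,  0.08065074, -0.56842254],
       [-0.08073198,  0.01702664,  0.99659041, -1.18984958],
       [ 0.        ,  0.        ,  0.        ,  1.        ]])}
plate [(0.95, [187.0, 123.0, 49.0, 60.0]), (0.63, [338.0, 223.0, 66.0, 57.0]), (0.17, [397.0, 250.0, 11.0, 11.0])]
tray [(0.92, [133.0, 268.0, 67.0, 66.0]), (0.65, [227.0, 255.0, 84.0, 82.0])]
ledge [(0.76, [330.0, 234.0, 154.0, 117.0])]
box [(0.57, [425.0, 199.0, 88.0, 81.0])]
weight [(0.7, [397.0, 250.0, 14.0, 11.0])]
loupe []
side {'mtx': array([[515.63604031,   0.        , 273.66363679],
       [  0.        , 515.63604031, 201.89349875],
       [  0.        ,   0.        ,   1.        ]]), 'extrinsics': array([[ 0.97294699, -0.2309376 ,  0.0064784 , -0.52702512],
       [ 0.11072642,  0.49073797,  0.86424296, -0.14998145],
       [-0.2027654 , -0.84014526,  0.50303293, -0.99104234],
       [ 0.        ,  0.        ,  0.        ,  1.        ]])}
plate [(0.92, [274.0, 233.0, 68.0, 44.0]), (0.82, [330.0, 169.0, 44.0, 28.0]), (0.53, [336.0, 315.0, 126.0, 93.0])]
tray [(0.65, [196.0, 162.0, 59.0, 32.0]), (0.6, [164.0, 197.0, 23.0, 28.0])]
ledge [(0.79, [262.0, 247.0, 158.0, 124.0]), (0.16, [329.0, 224.0, 55.0, 44.0])]
box [(0.78, [335.0, 316.0, 130.0, 97.0]), (0.38, [387.0, 250.0, 36.0, 52.0])]
weight [(0.8, [254.0, 271.0, 17.0, 19.0])]
loupe [(0.47, [199.0, 208.0, 11.0, 23.0])]
0.7 [ 1.79993233e+02 -8.36621941e-04  1.58473008e+02]
```

View pics/top0.png

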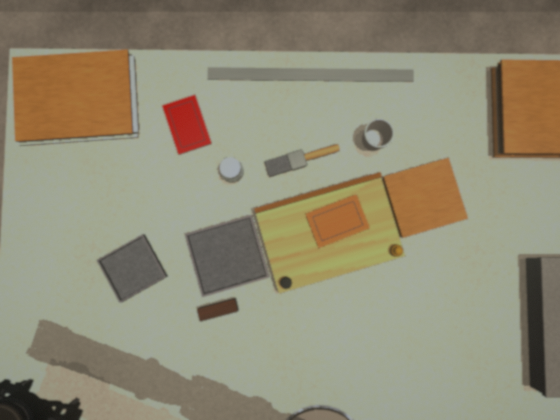

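View pics/side0.png

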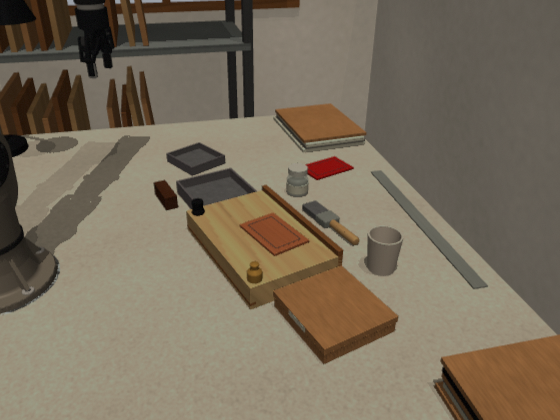

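```bash
python3 - <<'E'
import cv2
im=cv2.imread("pics/top0.png")[150:330,170:480]
cv2.imwrite("pics/crop0.png",cv2.resize(im,(775,450),interpolation=cv2.INTER_CUBIC))
E
```

```text
(no output)
```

View pics/crop0.png

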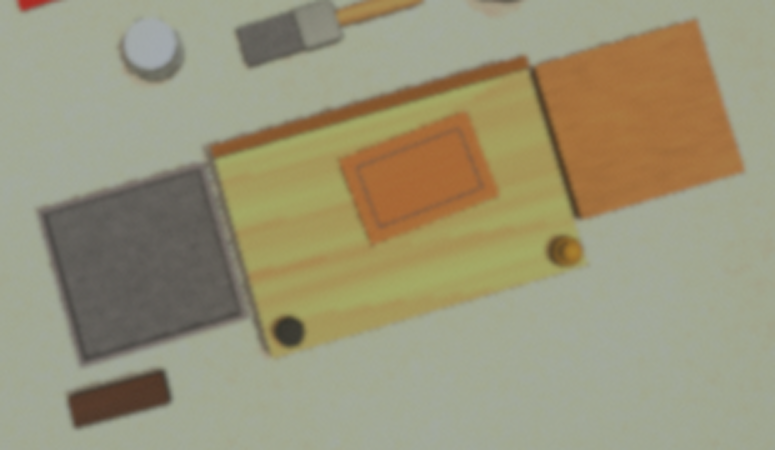

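Top picture: the plate candidates are red at (187,124), which is the look-alike, and copper on the ledge at (337,221). The copper one is mine, and the crop confirms it. The tray candidates are the small one at (133,268) and the larger one at (227,255) touching the ledge's left end, so the target is ledge +y. The loupe is at (285,283) and the brass weight at (396,250). Next I fit the poses.

```bash
cat > h.py <<'E'
from station import robot, fingers, vision, workorder, recognise
import cv2,numpy as np
from scipy.optimize import least_squares
def proj(P,n="top"):
    c=vision.calibration(n); q=np.asarray(P)@c["extrinsics"][:3,:3].T+c["extrinsics"][:3,3]
    q=q*[1,-1,-1]; p=q@c["mtx"].T; return p[:,:2]/p[:,2:]
def unproj(uv,z,n="top"):
    c=vision.calibration(n); R=c["extrinsics"][:3,:3]; t=c["extrinsics"][:3,3]
    uv=np.atleast_2d(uv); d=np.c_[uv,np.ones(len(uv))]@np.linalg.inv(c["mtx"]).T*[1,-1,-1]@R
    o=-R.T@t; return o+d*((z-o[2])/d[:,2:])
def place(pts,pose): # pose x,y,yaw
    c,s=np.cos(pose[2]),np.sin(pose[2]); pts=np.asarray(pts,float)
    return np.c_[pose[0]+c*pts[:,0]-s*pts[:,1],pose[1]+s*pts[:,0]+c*pts[:,1],pts[:,2]]
def fit(pts,uv,x0,n="top"):
    r=least_squares(lambda p:(proj(place(pts,p),n)-uv).ravel(),x0); return r.x,np.abs(r.fun).max()
def plate_corners(im,z=.056,roi=None):
    f=im.astype(float); r,g,b=f[...,0],f[...,1],f[...,2]
    m=((r-g>45)&(g-b>10)&(r>120)).astype(np.uint8)   # orange
    if roi: k=np.zeros_like(m);k[roi[1]:roi[3],roi[0]:roi[2]]=1;m*=k
    m=cv2.morphologyEx(m,cv2.MORPH_OPEN,np.ones((3,3),np.uint8))
    cs=max(cv2.findContours(m,0,2)[0],key=cv2.contourArea); return cv2.boxPoints(cv2.minAreaRect(cs)),cv2.contourArea(cs)
E
python3 - <<'E'
from h import *
L=[[.085,.15,.062],[.085,-.15,.062],[-.115,.15,.05],[-.115,-.15,.05]]
uv=np.array([(252.8,208.4),(380.4,172.8),(278,292),(404.8,256)])
led,e=fit(L,uv,[.55,-.05,.28]); print("ledge",led,np.degrees(led[2]),e)
im=cv2.imread("pics/top0.png")[:,:,::-1]
print(im[222,337],im[222,300],im[200,430])
b,a=plate_corners(im,roi=(290,188,378,256)); print(b,a)
for q in (b,np.array([(305.6,213.2),(356.4,194.8),(368.8,228),(318.8,247.6)])):
    w=unproj(q,.056)[:,:2]; (c,s,an)=cv2.minAreaRect((w*1000).astype(np.float32)); c=np.array(c)/1000
    d=c-led[:2]; C,S=np.cos(led[2]),np.sin(led[2]); print("plate in ledge",C*d[0]+S*d[1],-S*d[0]+C*d[1],"size",s,an)
c,s=np.cos(led[2]),np.sin(led[2])
for uv,z in (((285,283),.08),((396,250),.085)):
    d=unproj(uv,z)[0,:2]-led[:2]; print("thing",c*d[0]+s*d[1],-s*d[0]+c*d[1])
for P,ya in (((-.06,0),0),((.03,-.07),90),((-.03,.11),0)):
    w=place([[*P,.07]],led)[0]
    for k in (0,180):
        yaw=(np.degrees(led[2])+ya+k+180)%360-180
        print(P,w,yaw,np.round(robot.inverse_kinematics(w.tolist(),[180,0,yaw]),0) if robot.inverse_kinematics(w.tolist(),[180,0,yaw]) is not None else None)
print(robot.tip_reach,robot.current_time_s())
E
```

```text
ledge [ 0.5195159  -0.01284922  0.28253105] 16.187836770485987 1.3725868168079955
[168 104  54] [165 159  96] [164 111  60]
[[305.53354 213.51474]
 [355.72122 193.99731]
 [368.74533 227.48795]
 [318.55765 247.00537]] 1836.0
plate in ledge 0.005654821381212357 -0.024818706986318217 size (81.46975708007812, 123.03263854980469) 21.35284996032715
plate in ledge 0.003803243458975784 -0.02477021552065801 size (83.13069915771484, 123.34061431884766) 20.196617126464844
thing -0.09523396708815947 0.12773547361323695
thing -0.09311596804465541 -0.12737438125547568
(-0.06, 0) [ 0.46189473 -0.02957645  0.07      ] 16.187836770486 [-36.  24.  47. 115. -23.  51. -50.]
(-0.06, 0) [ 0.46189473 -0.02957645  0.07      ] -163.812163229514 [-27.  21.  35. 114. -16.  49. 123.]
(0.03, -0.07) [ 0.56784159 -0.0717103   0.07      ] 106.187836770486 [-22.  34.  39.  97. -25.  57.  42.]
(0.03, -0.07) [ 0.56784159 -0.0717103   0.07      ] -73.812163229514 [ -36.   45.   64.   98.  -44.   66. -122.]
(-0.03, 0.11) [0.46003872 0.08442598 0.07      ] 16.187836770486 [-41.  22.  36. 114. -17.  50. -70.]
(-0.03, 0.11) [0.46003872 0.08442598 0.07      ] -163.812163229514 [-29.  20.  20. 113.  -9.  48. 102.]
0.017 0.7
```

```bash
cat >> h.py <<'E'
led=np.array([ 0.5195159,-0.01284922,0.28253105]); LY=np.degrees(led[2])
def W(x,y,z): return place([[x,y,z]],led)[0].tolist()
def Lp(): 
    p=np.array(robot.current_tool_pos()); d=p[:2]-led[:2]; c,s=np.cos(led[2]),np.sin(led[2])
    return np.round([c*d[0]+s*d[1],-s*d[0]+c*d[1],p[2]],4)
def down(x,y):
    hit=robot.line_to(W(x,y,.045),velocity=.04,f_stop=4); z=Lp()[2]
    print("down",hit,Lp(),robot.current_contact_force())
    robot.line_to(W(x,y,z+.002),velocity=.02); return Lp()[2]
E
python3 - <<'E'
from h import *
fingers.gripper_to(.8)
o=[180,0,LY]
robot.move_to(W(-.072,-.022,.15),o)
robot.line_to(W(-.072,-.022,.085),velocity=.12)
z=down(-.072,-.022); print(z)
print(robot.line_to(W(-.010,-.022,z),velocity=.03,f_stop=12),Lp(),robot.current_contact_force(),robot.current_time_s())
robot.line_to(W(Lp()[0]-.0005,-.022,z),velocity=.02)
im=vision.grab_frame("side"); cv2.imwrite("pics/side1.png",im[150:330,150:400,::-1].repeat(3,0).repeat(3,1)[:600,:800])
im=vision.grab_frame("top"); cv2.imwrite("pics/top1.png",im[:,:,::-1])
print(robot.current_joint_positions())
E
```

```text
down True [-0.072  -0.0219  0.0599] [-0.65276569  0.18939553  7.27826175]
0.0615
True [-0.0218 -0.0222  0.0605] [ 0.52972824  0.28512016 -0.87569947] 6.475
[-30.13930056  29.46001094  43.48081253 107.71201563 -24.695055
  53.47140265 -48.81754754]
```

View pics/side1.png

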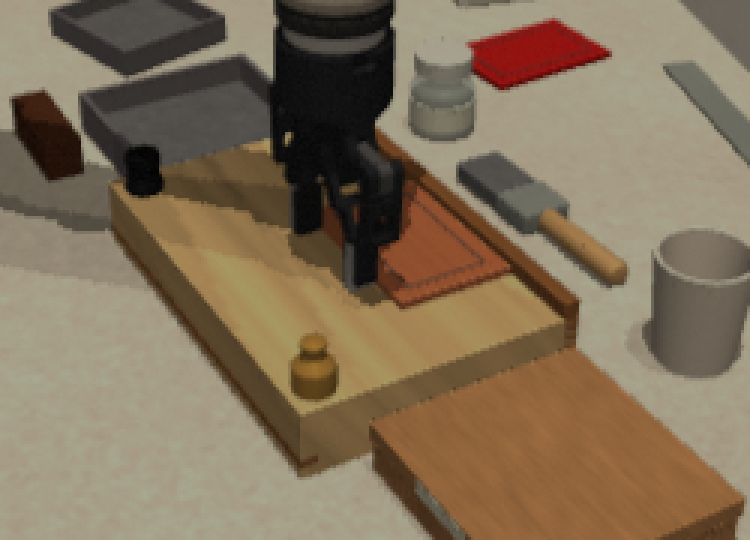

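The fence push ended at x = -0.022, which matches contact with the fence, and the picture shows the plate squared up there. Next is the slide along the ledge.

```bash
python3 - <<'E'
from h import *
x,y,z=Lp()
robot.line_to(W(x-.012,y,z),velocity=.06); robot.line_to(W(x-.012,y,.13),velocity=.15)
fingers.gripper_to(.42)
robot.move_to(W(.027,-.116,.13),[180,0,LY+90])
robot.line_to(W(.027,-.116,.085),velocity=.12)
z=down(.027,-.116); print(z)
print(robot.line_to(W(.028,.050,z),velocity=.05,f_stop=15),Lp(),robot.current_contact_force(),robot.current_time_s())
y=Lp()[1]
robot.line_to(W(.027,y-.012,z),velocity=.06); robot.line_to(W(.027,y-.012,.16),velocity=.15)
# clear view
robot.move_to(W(-.12,0,.16),[180,0,LY+45])
for n in ("top","side"):
    im=vision.grab_frame(n); cv2.imwrite(f"pics/{n}2.png",im[:,:,::-1])
print(robot.current_time_s())
im=cv2.imread("pics/top2.png")[150:330,170:480]
cv2.imwrite("pics/crop2.png",cv2.resize(im,(775,450),interpolation=cv2.INTER_CUBIC))
E
```

```text
down True [ 0.0271 -0.1161  0.0662] [-1.2065192   1.14649067  4.44139743]
0.0678
False [0.0268 0.0489 0.068 ] [ 0.13160301 -6.57376211  3.60070216] 14.4917
16.425
```

View pics/crop2.png

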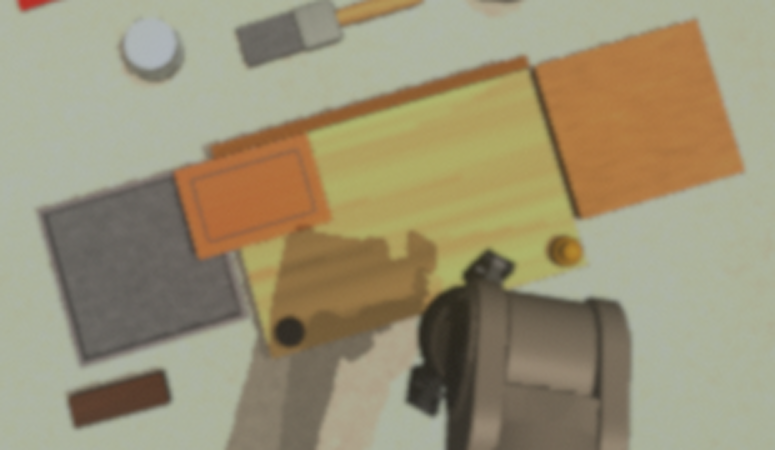

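```bash
python3 - <<'E'
from h import *
q=np.array([(175,170),(307,134),(331,219),(198,259)])/2.5+[170,150]
c,s=np.cos(led[2]),np.sin(led[2])
w=unproj(q,.056)[:,:2]-led[:2]; w=np.c_[c*w[:,0]+s*w[:,1],-s*w[:,0]+c*w[:,1]]
print(np.round(w,4),w.mean(0)); 
for a,b in((0,1),(3,2)): d=w[a]-w[b]; print(np.degrees(np.arctan2(-d[0],d[1])))
# bare ledge end and fence lines for comparison, from pic 0
for n,p,z in (("end",(270,355),.05),("fence far",(207,146),.062),("-end",(587,265),.05),("fence far",(526,57),.062)):
    v=unproj(np.array(p)/2.5+[170,150],z)[0,:2]-led[:2]; print(n,c*v[0]+s*v[1],-s*v[0]+c*v[1])
E
python3 - <<'E'
import cv2
im=cv2.imread("pics/side2.png")[150:290,160:360]
cv2.imwrite("pics/crop3.png",cv2.resize(im,(800,560),interpolation=cv2.INTER_CUBIC))
E
```

```text
[[ 0.0711  0.1854]
 [ 0.0699  0.0615]
 [-0.0101  0.062 ]
 [-0.0117  0.187 ]] [0.02980681 0.12399028]
-0.5855769024292438
0.7441651514081296
end -0.11229678292134364 0.14834760075076114
fence far 0.08368375568363579 0.15160227446519603
-end -0.11404101852186656 -0.1505443063491582
fence far 0.08250057401242242 -0.14934019022060452
```

View pics/crop3.png

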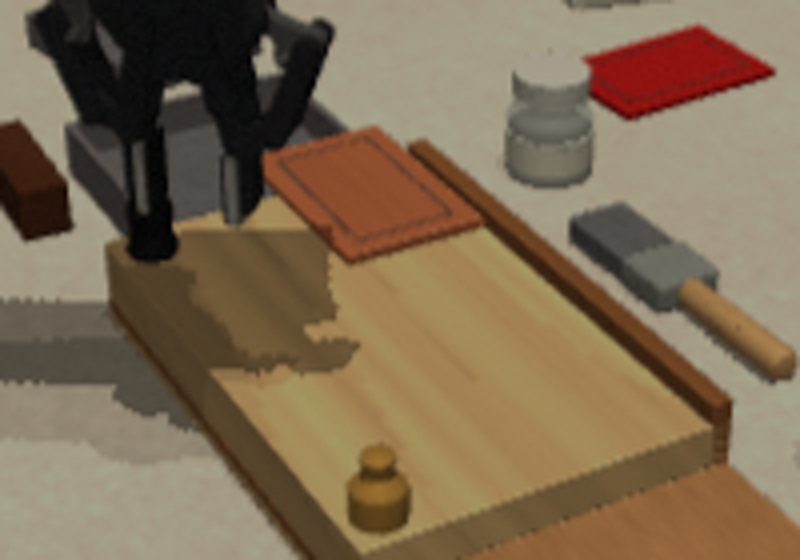

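The crop shows the plate flat, overhanging the tray end and against the fence, with y about 0.125. I'll finish with one two-finger push to seat it square against the fence.

```bash
python3 - <<'E'
from h import *
fingers.gripper_to(.55)
robot.move_to(W(-.040,.103,.14),[180,0,LY])
robot.line_to(W(-.040,.103,.085),velocity=.12)
z=down(-.040,.103); print(z)
print(robot.line_to(W(-.012,.103,z),velocity=.025,f_stop=12),Lp(),robot.current_contact_force(),robot.current_time_s())
x=Lp()[0]
robot.line_to(W(x-.014,.103,z),velocity=.04); robot.line_to(W(x-.014,.103,.16),velocity=.15)
robot.move_to(W(-.12,0,.17),[180,0,LY+45])
im=vision.grab_frame("top"); cv2.imwrite("pics/top4.png",im[:,:,::-1])
cv2.imwrite("pics/crop4.png",cv2.resize(im[180:310,180:350,::-1],(784,600),interpolation=cv2.INTER_CUBIC))
print(robot.current_time_s(),robot.current_contact_force())
E
```

```text
down True [-0.0397  0.103   0.0646] [-0.62562481 -0.04971056  6.54715648]
0.0662
True [-0.0225  0.1033  0.065 ] [ 0.22291128 -0.00416321 -0.2865355 ] 19.9417
22.1667 [-0.13881115  0.27271945 -0.14546683]
```

View pics/crop4.png

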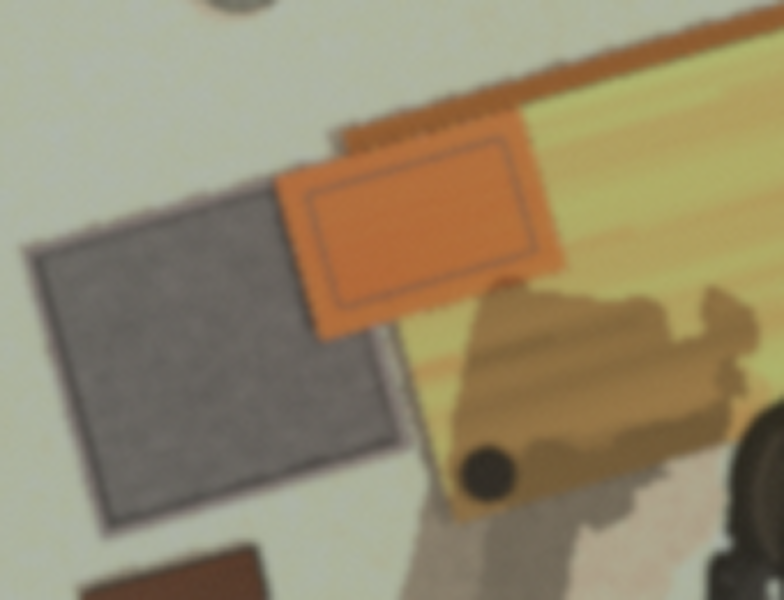

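The plate lies flush against the fence: its lower edge runs from (322,341) to (566,266), and the ledge's end crosses at about (399,318). That gives an overhang of about 40 mm, so I'm handing in.

```bash
python3 -c "
from station import workorder
print(workorder.close_job())"
```

```text
the job is handed in; nothing more can be done
None
```

The copper plate lies flat and square against the fence, overhanging the tray end by about 40 mm as measured in the camera image; the job is handed in at about 22 s on the robot's clock, but no verdict came back.

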